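# Seat the proud drives in their docks

### The job

Four hard disks stand on end in docks on the repair bench, and two of them have not been pushed all the way in: they stand noticeably higher than the others. Press each of those two straight down from above until it is fully home, and do not touch the two that are already home.

Things in the scene. Friction and masses are not known exactly. Their poses are not given: they have to be found in the camera images.
- drive_a: A hard disk on end in a fixed black dock (75 x 135, 62 mm high), sliding only down. Aluminium block 26 (x) x 102 (y) x 147 mm (z, up), label on its +x face. Origin: centre of its flat top end. Fully home, the top is 165 mm above the bench and it stops dead; a proud one starts with its top at 179 to 185 mm and a dark band of its foot showing, takes about 9 N to push slowly down, and stays where left.
- drive_b: A hard disk on end in a fixed black dock (75 x 135, 62 mm high), sliding only down. Aluminium block 26 (x) x 102 (y) x 147 mm (z, up), label on its +x face. Origin: centre of its flat top end. Fully home, the top is 165 mm above the bench and it stops dead; a proud one starts with its top at 179 to 185 mm and a dark band of its foot showing, takes about 9 N to push slowly down, and stays where left.
- drive_c: A hard disk on end in a fixed black dock (75 x 135, 62 mm high), sliding only down. Aluminium block 26 (x) x 102 (y) x 147 mm (z, up), label on its +x face. Origin: centre of its flat top end. Fully home, the top is 165 mm above the bench and it stops dead; a proud one starts with its top at 179 to 185 mm and a dark band of its foot showing, takes about 9 N to push slowly down, and stays where left.
- drive_d: A hard disk on end in a fixed black dock (75 x 135, 62 mm high), sliding only down. Aluminium block 26 (x) x 102 (y) x 147 mm (z, up), label on its +x face. Origin: centre of its flat top end. Fully home, the top is 165 mm above the bench and it stops dead; a proud one starts with its top at 179 to 185 mm and a dark band of its foot showing, takes about 9 N to push slowly down, and stays where left.

How it is judged (in metres and radians):
At the end, for the whole second after the job is handed in: all four drives are fully home: each top end no more than 168 mm above the bench (within 3 mm of its 165 mm seat) (height (world z) of each of drive_a, drive_b, drive_c, drive_d below 0.168 m); the robot touches nothing.
It fails at once if a drive that was already home (drive_c) was pressed or knocked (contact force between any of the fingers, the arm and drive_c above 1.5 N).
It fails at once if a drive that was already home (drive_d) was pressed or knocked (contact force between any of the fingers, the arm and drive_d above 1.5 N).
It also fails if it takes over 32 s, if anything falls off the work surface, if the arm or the gripper's body presses on something with over 40 N, if the wrist force passes 120 N, or if a joint passes its speed limit or range.

### The arm

A 7-joint arm with a two-finger parallel gripper is mounted at the origin on the work surface. World frame = base frame: x ahead of the robot, y to its left, z up, the work surface at z = 0. Lengths are in mm, angles in rad, forces in N, time in s.
With the tool pointing down it reaches from about 400 to 875 mm from the base axis. Payload 4.4 kg.
Tool frame: the origin (TCP) lies midway between the tips of the shut fingers; the grasp point (between the pads) lies 19 mm behind it; z points along the fingers, y is the line along which they close (so a half turn about z gives the same grasp; the last joint's range is limited). The gripper opens to 85 mm and grips with 20 to 120 N. Pads are 22 mm wide; open, the fingers measure 114 mm over their backs; the gripper's body (76 mm by 85 mm) begins 54 mm behind the grasp point. The pads swing forward as they close: fully open they stand 13 mm farther back than shut.
Start: joints at [-1.296, 0.628, 0.038, 1.517, -0.027, 0.996, -0.02], TCP at [217.234, 612.64, 231.313] pointing down, gripper open.
Joint ranges: [-3.06, 3.06], [-0.37, 2.12], [-1.25, 1.32], [0.18, 2.47], [-1.1, 4.24], [0.23, 1.98], [-2.94, 2.94]. Speed limits (rad/s): [2.57, 2.57, 3.14, 3.14, 3.14, 3.14, 3.14].

### API

Orientations are given as [roll, pitch, yaw] about the fixed x, y, z axes, in that order (R = Rz(yaw) Ry(pitch) Rx(roll)).
In Python, from cell import telemetry, eyes, ctrl, finder gives the robot as it stands.
- The arm moves only by the tool move_arm, never from a script. Its argument "steps" is a list of rows, each a list of 7 numbers: the turn, a rotation vector about the world's x, y, z in degrees, then the shift along the world's x, y, z in m, then the finger opening in m, from 0 to 0.0854. A call has 1 to 5 rows; each row shifts and turns the commanded pose from where the row before left it; what a row does not reach is not made up. A row lasts 1/10 s, in which the tool goes at most 50 mm and 8.59 degrees, less where a joint would pass 70% of its speed; a pose out of reach is approached as far as the arm can. A call with a gripper value outside its range is refused whole. The fingers move at their own pace and stop on an object; the grip force is fixed at half the most. Time passes only in rows, so rows that do not move let the fingers close. It gives the time, the measured TCP pose, the force, the opening and the grip force at its end, in the units of the state.
- telemetry.read_state(): the state, without advancing time (a new reading comes with each control period).
- eyes.get_image(name): name is "scene" or "side" or "wrist"; returns (picture, depth): 384x512x3 uint8, blue, green, red; 384x512 float32, mm along the optical axis (not along the pixel's ray), 0 where there is no reading.
- eyes.calibration(name): a dict with "fx", "fy", "cx", "cy" (pixels), "distortion" ([k1, k2, p1, p2, k3] as OpenCV has them; the pictures are not rectified), "position" and "attitude" of the camera in the world. Camera axes: x right, y down, z forward; pixel columns grow to the right and rows downward; lengths in mm; the calibration is good to about 2 mm. A picture is of the moment at which its call begins: read the wrist's pose just before it. calibration takes no time and is no camera call; for the wrist camera it gives the pose at the moment of the call.
- ctrl.finish_job(): hands the job in; it is judged then, once.
Trained networks look in the newest picture that a camera, given by its name, has taken for a name from the list of things; names that differ only in an ending like _2 or _b are one class to them, and where a whole thing is asked for, a point or a joint stands for the part that bears it (a point fixed in the world has none). Each returns a list of dicts, best first, with "confidence" (0 to 1); they miss things now and then, are a little off and sometimes report something else, mostly with a low value. They report only what shows in the picture. A call takes as long as a camera call.
- finder.boxes_of(camera, name): "location" ([x, y, z] in mm, in the coordinates of the camera as it stood for that picture, good to about 4 mm: the middle of the surface that is visible of it).
- finder.cut_out(camera, name): "mask" (384x512 bool, what is visible of it).
- finder.pinpoint(camera, name): "location" ([x, y, z] in mm, in the coordinates of the camera as it stood for that picture, good to about 4 mm: a listed point, or the origin of a listed thing).
The state is a dict: "clock": time; "qpos": joint angles; "qd": joint speeds; "tau": joint torques, N m; "eef_pos": TCP position; "tool_rot": TCP orientation; "force": force on the tool from outside, world axes, zero at the start; "torque": the same for the moment, N m; "width": finger opening in mm; "gripper_force": force on a finger pad.
Only numpy, scipy, OpenCV 4.12 (cv2) and the standard library are available. Lean on these libraries where they do the work, as an engineer would, in place of code of your own. Each camera call takes 0.05 s, during which the arm holds its last target. There are 200 camera calls.

## Working session

There is one attempt and no reset: what is moved stays moved. The work goes in short steps, Python scripts to look and compute and a tool call to move; the robot and the scene stay as the last step left them, time stands still between calls to the robot, and variables do not carry over. Pictures are saved under pics/ and viewed, at most 10 in all, crops included, and the job is handed in when it is done.

Besides the shell and the picture viewer there is one more tool, called after "Call:" as name(argument=value, ...), one argument or row to a line, values as JSON. move_arm: Moves the arm, as the interface text tells. Its arguments: {"type":"object","properties":{"steps":{"type":"array"}},"required":["steps"]}

```bash
mkdir -p pics
cat > h.py <<'E'
import numpy as np,cv2
from scipy.spatial.transform import Rotation as R
from cell import telemetry, eyes, ctrl, finder
def toworld(c,p):
    a=np.array(c["attitude"],float)
    M=a if a.shape==(3,3) else R.from_euler('xyz',a).as_matrix()
    return np.array(p)@M.T+np.array(c["position"])
def cloud(c,d):
    K=np.array([[c["fx"],0,c["cx"]],[0,c["fy"],c["cy"]],[0,0,1]])
    v,u=np.nonzero(d>0)
    n=cv2.undistortPoints(np.c_[u,v].astype(np.float64)[:,None],K,np.array(c["distortion"],float))[:,0]
    return u,v,toworld(c,np.c_[n,np.ones(len(n))]*d[v,u][:,None])
E
python3 - <<'E'
from h import *
for n in("scene","side"):
    c=eyes.calibration(n); im,d=eyes.get_image(n); cv2.imwrite(f"pics/{n}0.png",im)
    print(n,c["position"],c["attitude"])
    for r in finder.pinpoint(n,"drive_a"): print(r["confidence"],toworld(c,r["location"]).round(1))
    u,v,P=cloud(c,d); m=(P[:,2]>155)&(P[:,2]<195)
    # cluster tops
    x0,y0=P[:,:2].min(0)
    q=np.zeros((400,400),np.uint8); ij=((P[m,:2]-[0,-800])/4).astype(int); ok=((ij>=0)&(ij<400)).all(1); Q=P[m][ok]; ij=ij[ok]
    q[ij[:,0],ij[:,1]]=1; q=cv2.dilate(q,np.ones((3,3)))
    k,l=cv2.connectedComponents(q); L=l[ij[:,0],ij[:,1]]
    for i in range(1,k):
        S=Q[L==i]
        if len(S)>30: print(len(S),np.percentile(S,[2,50,98],axis=0).round(1).tolist(),"zhist",np.histogram(S[:,2],bins=range(155,197,3))[0])
print(telemetry.read_state())
E
```

```text
scene [1034.48514644  655.62745827  781.15991241] [-2.15183099  0.00488703  2.45370375]
0.86 [569.2  94.3 183. ]
0.73 [ 488.2 -319.1  185.8]
0.68 [ 512.3 -141.   168.8]
0.65 [508.3 348.9 164.4]
391 [[0.5, -40.3, 156.0], [54.9, 32.6, 175.5], [67.7, 65.9, 194.3]] zhist [28 30 32 27 29 28 29 24 36 28 28 31 31]
254 [[478.1, -366.6, 156.0], [498.4, -306.2, 178.7], [505.5, -268.7, 184.0]] zhist [15 19 14 19 13 19 18 13 64 59  1  0  0]
199 [[492.9, -183.1, 156.3], [520.3, -131.0, 163.6], [544.1, -88.9, 166.0]] zhist [10 18 89 82  0  0  0  0  0  0  0  0  0]
590 [[497.5, 297.2, 155.9], [515.2, 349.4, 164.6], [526.3, 396.4, 167.3]] zhist [ 51  42 118 355  24   0   0   0   0   0   0   0   0]
537 [[556.0, 47.2, 156.3], [576.6, 103.9, 179.3], [582.8, 144.9, 184.1]] zhist [ 31  34  27  26  33  32  29  43 182  99   1   0   0]
side [ 453.57378828 -603.58341697  728.94052315] [-2.25603803  0.00925118 -0.0866828 ]
0.94 [ 510.7 -136.5  163.8]
0.93 [508.8 349.5 165.4]
0.87 [ 491.3 -321.4  180.6]
0.61 [566.3  95.9 181.6]
733 [[-1.6, -64.4, 155.7], [43.5, -45.4, 175.4], [64.4, 19.0, 194.1]] zhist [62 55 4
[... 706 characters left out ...]
 0.2, 'qpos': array([-1.29582524,  0.62898167,  0.03847453,  1.51793565, -0.02700887,
        0.99633814, -0.02000732]), 'qd': array([-1.07332363e-03, -4.15752751e-03, -5.32429879e-05, -4.72043797e-03,
        1.81131436e-04,  2.17436485e-03,  8.65677243e-04]), 'tau': array([-2.99821686e-04, -5.63251770e+01,  1.22570023e+00, -1.93451411e+01,
        1.10670266e-02,  8.19410401e-03,  2.61193998e-05]), 'eef_pos': array([217.09425464, 612.29311253, 230.76418921]), 'tool_rot': array([-3.14044798e+00, -1.31870191e-06,  2.80079287e+00]), 'force': array([ 1.24562195,  0.42745412, -0.63098066]), 'torque': array([ 0.03524634,  0.00844775, -0.01089043]), 'gripper_force': 0.0, 'width': 85.310292745233}
```

View pics/scene0.png

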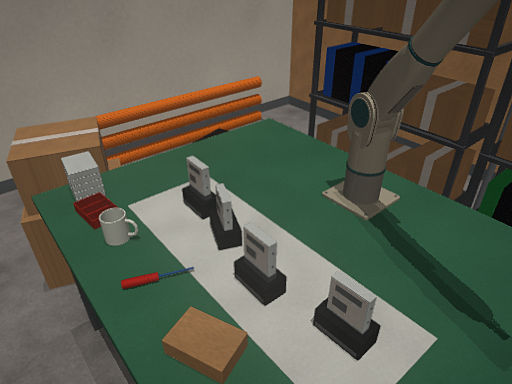

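View pics/side0.png

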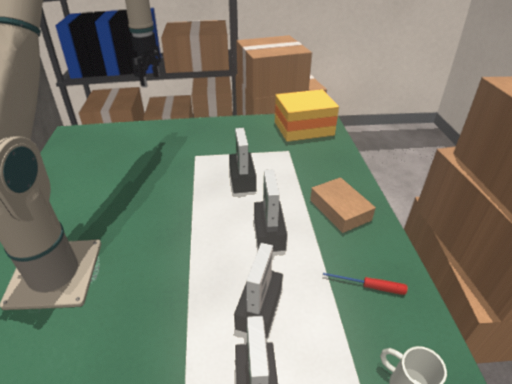

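Scene picture: the drives stand at about (198,175), (225,210), (260,250) and (345,300) px. The third from the back-left, and the one at (198,175), show a raised foot. Both cameras agree on world positions: the proud ones are at (568,95), top about 182, and (490,-320), top about 183. The home ones are at (511,-139) and (509,349). I'll shut the fingers and travel to the first.

Call:
move_arm(
  steps=[
    [0, 0, 0, 0.027, -0.04, 0.001, 0],
    [0, 0, 0, 0.027, -0.04, 0.001, 0],
    [0, 0, 0, 0.027, -0.04, 0, 0],
    [0, 0, 0, 0.027, -0.04, 0, 0],
    [0, 0, 0, 0.027, -0.04, 0, 0],
  ],
)

```text
clock: 0.7
eef_pos: [353.0, 410.9, 233.3]
tool_rot: [3.142, 0.0, 2.801]
force: [0.2, -0.4, 0.0]
width: 12.3
gripper_force: 0.0
```

Call:
move_arm(
  steps=[
    [0, 0, 0, 0.027, -0.04, 0, 0],
    [0, 0, 0, 0.027, -0.04, 0, 0],
    [0, 0, 0, 0.027, -0.04, 0, 0],
    [0, 0, 0, 0.027, -0.04, 0, 0],
    [0, 0, 0, 0.027, -0.04, 0, 0],
  ],
)

```text
clock: 1.2
eef_pos: [488.0, 210.9, 233.4]
tool_rot: [3.141, 0.0, 2.801]
force: [0.2, 0.2, -0.5]
width: 0.1
gripper_force: 0.0
```

Call:
move_arm(
  steps=[
    [0, 0, 0, 0.027, -0.04, 0, 0],
    [0, 0, 0, 0.027, -0.04, 0, 0],
    [0, 0, 0, 0.027, -0.04, 0, 0],
    [0, 0, 0, 0, 0, 0, 0],
    [0, 0, 0, 0, 0, 0, 0],
  ],
)

```text
clock: 1.7
eef_pos: [568.5, 91.0, 232.9]
tool_rot: [-3.141, -0.0, 2.797]
force: [-0.9, 0.7, -0.5]
width: -0.2
gripper_force: 0.0
```

Call:
move_arm(
  steps=[
    [0, 0, 0, 0, 0.003, -0.015, 0],
    [0, 0, 0, 0, 0, -0.015, 0],
    [0, 0, 0, 0, 0, -0.01, 0],
    [0, 0, 0, 0, 0, -0.005, 0],
    [0, 0, 0, 0, 0, -0.003, 0],
  ],
)

```text
clock: 2.2
eef_pos: [567.9, 96.4, 185.0]
tool_rot: [-3.142, -0.001, 2.802]
force: [0.0, 0.1, -0.4]
width: 0.1
gripper_force: 0.0
```

Call:
move_arm(
  steps=[
    [0, 0, 0, 0, 0, -0.002, 0],
    [0, 0, 0, 0, 0, -0.002, 0],
    [0, 0, 0, 0, 0, -0.002, 0],
    [0, 0, 0, 0, 0, -0.002, 0],
    [0, 0, 0, 0, 0, -0.002, 0],
  ],
)

```text
clock: 2.7
eef_pos: [568.6, 95.8, 176.9]
tool_rot: [3.141, 0.001, 2.801]
force: [-2.8, -0.1, 9.4]
width: -0.3
gripper_force: 4.8
```

Sliding at about 9 N as expected, so I'll continue.

Call:
move_arm(
  steps=[
    [0, 0, 0, 0, 0, -0.002, 0],
    [0, 0, 0, 0, 0, -0.002, 0],
    [0, 0, 0, 0, 0, -0.002, 0],
    [0, 0, 0, 0, 0, -0.001, 0],
    [0, 0, 0, 0, 0, -0.001, 0],
  ],
)

```text
clock: 3.2
eef_pos: [568.6, 95.8, 168.9]
tool_rot: [3.14, 0.001, 2.801]
force: [-2.9, 0.5, 9.7]
width: 0.3
gripper_force: 4.7
```

Call:
move_arm(
  steps=[
    [0, 0, 0, 0, 0, -0.001, 0],
    [0, 0, 0, 0, 0, -0.001, 0],
    [0, 0, 0, 0, 0, 0, 0],
  ],
)

```text
clock: 3.5
eef_pos: [568.5, 95.8, 166.8]
tool_rot: [3.141, 0.001, 2.801]
force: [-2.9, 0.3, 7.7]
width: 0.1
gripper_force: 4.0
```

Call:
move_arm(
  steps=[
    [0, 0, 0, 0, 0, -0.001, 0],
    [0, 0, 0, 0, 0, -0.001, 0],
    [0, 0, 0, 0, 0, -0.001, 0],
    [0, 0, 0, 0, 0, 0, 0],
  ],
)

```text
clock: 3.9
eef_pos: [568.6, 95.8, 165.0]
tool_rot: [3.14, 0.001, 2.801]
force: [-4.1, -0.3, 16.8]
width: -0.2
gripper_force: 8.3
```

The force jumped to 17 N at z = 165, so the first drive is home. Lifting and moving to the second.

Call:
move_arm(
  steps=[
    [0, 0, 0, 0, 0, 0.015, 0],
    [0, 0, 0, 0, 0, 0.035, 0],
    [0, 0, 0, 0, 0, 0.03, 0],
    [0, 0, 0, -0.008, -0.042, 0, 0],
    [0, 0, 0, -0.008, -0.042, 0, 0],
  ],
)

```text
clock: 4.4
eef_pos: [553.2, 12.1, 243.9]
tool_rot: [3.14, 0.003, 2.804]
force: [0.8, -1.3, 0.7]
width: -0.0
gripper_force: 0.0
```

Call:
move_arm(
  steps=[
    [0, 0, 0, -0.008, -0.042, 0, 0],
    [0, 0, 0, -0.008, -0.042, 0, 0],
    [0, 0, 0, -0.008, -0.042, 0, 0],
    [0, 0, 0, -0.008, -0.042, 0, 0],
    [0, 0, 0, -0.008, -0.042, 0, 0],
  ],
)

```text
clock: 4.9
eef_pos: [511.9, -200.1, 242.9]
tool_rot: [3.141, 0.001, 2.801]
force: [0.8, 0.7, -0.1]
width: 0.2
gripper_force: 0.0
```

Call:
move_arm(
  steps=[
    [0, 0, 0, -0.008, -0.042, 0, 0],
    [0, 0, 0, -0.008, -0.042, 0, 0],
    [0, 0, 0, -0.007, -0.038, 0, 0],
    [0, 0, 0, 0, 0, 0, 0],
    [0, 0, 0, 0, 0, 0, 0],
  ],
)

```text
clock: 5.4
eef_pos: [488.8, -321.3, 242.4]
tool_rot: [3.141, 0.0, 2.798]
force: [0.2, 1.1, 0.3]
width: 0.1
gripper_force: 0.0
```

Call:
move_arm(
  steps=[
    [0, 0, 0, 0, 0.001, -0.02, 0],
    [0, 0, 0, 0, 0, -0.02, 0],
    [0, 0, 0, 0, 0, -0.01, 0],
    [0, 0, 0, 0, 0, -0.005, 0],
    [0, 0, 0, 0, 0, -0.002, 0],
  ],
)

```text
clock: 5.9
eef_pos: [489.7, -318.6, 185.3]
tool_rot: [3.141, -0.0, 2.802]
force: [0.5, -1.1, -0.0]
width: 0.0
gripper_force: 0.0
```

Call:
move_arm(
  steps=[
    [0, 0, 0, 0, 0, -0.002, 0],
    [0, 0, 0, 0, 0, -0.002, 0],
    [0, 0, 0, 0, 0, -0.002, 0],
    [0, 0, 0, 0, 0, -0.002, 0],
    [0, 0, 0, 0, 0, -0.002, 0],
  ],
)

```text
clock: 6.4
eef_pos: [489.9, -319.4, 177.2]
tool_rot: [3.141, 0.002, 2.801]
force: [-2.0, 2.5, 9.3]
width: 0.0
gripper_force: 4.8
```

Call:
move_arm(
  steps=[
    [0, 0, 0, 0, 0, -0.002, 0],
    [0, 0, 0, 0, 0, -0.002, 0],
    [0, 0, 0, 0, 0, -0.002, 0],
    [0, 0, 0, 0, 0, -0.001, 0],
    [0, 0, 0, 0, 0, -0.001, 0],
  ],
)

```text
clock: 6.9
eef_pos: [489.9, -319.5, 169.3]
tool_rot: [3.141, 0.002, 2.801]
force: [-1.7, 0.9, 9.2]
width: 0.4
gripper_force: 4.7
```

Call:
move_arm(
  steps=[
    [0, 0, 0, 0, 0, -0.001, 0],
    [0, 0, 0, 0, 0, -0.001, 0],
    [0, 0, 0, 0, 0, -0.001, 0],
    [0, 0, 0, 0, 0, -0.001, 0],
    [0, 0, 0, 0, 0, -0.001, 0],
  ],
)

```text
clock: 7.4
eef_pos: [489.9, -319.5, 165.0]
tool_rot: [3.141, 0.002, 2.801]
force: [-4.5, 3.9, 21.2]
width: -0.1
gripper_force: 10.6
```

Home as well (21 N at z = 165). I'll lift clear and check.

Call:
move_arm(
  steps=[
    [0, 0, 0, 0, 0, 0.015, 0],
    [0, 0, 0, 0, 0, 0.035, 0],
    [0, 0, 0, 0, 0, 0.04, 0],
    [0, 0, 0, 0, 0, 0, 0],
    [0, 0, 0, 0, 0, 0, 0],
  ],
)

```text
clock: 7.9
eef_pos: [489.9, -319.8, 253.8]
tool_rot: [-3.141, 0.003, 2.801]
force: [0.1, -0.4, -0.6]
width: 0.0
gripper_force: 0.0
```

Run:
```python
from h import *
for n in("scene","side"):
    c=eyes.calibration(n); im,d=eyes.get_image(n); u,v,P=cloud(c,d)
    for x,y in((568,95),(490,-320),(511,-139),(509,349)):
        m=(np.abs(P[:,0]-x)<13)&(np.abs(P[:,1]-y)<45)&(P[:,2]>140)&(P[:,2]<200)
        print(n,x,y,m.sum(),np.percentile(P[m,2],[50,80,95,99]).round(1))
```

```text
scene 568 95 307 [164.5 166.  167.1 167.8]
scene 490 -320 138 [163.2 164.6 165.8 166.2]
scene 511 -139 108 [163.6 164.6 165.9 166.7]
scene 509 349 394 [165.  165.9 166.6 167.2]Traceback (most recent call last):
  File "<stdin>", line 6, in <module>
    return _quantile_unchecked(
        a, q, axis, out, overwrite_input, method, keepdims, weights)
    return _ureduce(a,
                    func=_quantile_ureduce_func,
    ...<5 lines>...
                    overwrite_input=overwrite_input,
                    method=method)
    r = func(a, **kwargs)
    result = _quantile(arr,
                       quantiles=q,
    ...<2 lines>...
                       out=out,
                       weights=wgt)
    slices_having_nans = np.isnan(arr[-1, ...])
                                  ~~~^^^^^^^^^
IndexError: index -1 is out of bounds for axis 0 with size 0
```

The scene camera shows all four tops at about 165 mm. The side view is just blocked by the arm.

```bash
python3 -c "from cell import ctrl; print(ctrl.finish_job())"
```

```text
the job is handed in; nothing more can be done
None
```

I pressed both proud drives fully home (tops at 165 mm), kept the arm clear of the two already home, and handed the job in at about 8 s; the hand-in call returned no verdict.

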